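# Drive the tapered post of a bangle stand into its base

## Robot

A 6-joint arm with a two-finger parallel gripper is mounted at the origin on a cart in front of the work surface, level with it; the furniture and walls round the work are solid. World frame = base frame: x ahead of the robot, y to its left, z up, the work surface at z = 0. Lengths are in mm, angles in rad, forces in N, time in s.
With the tool pointing down it reaches from about 275 to 750 mm from the base axis. Payload 10.2 kg.
Tool frame: the origin (TCP) lies between the finger pads; the fingertips stand 14 mm ahead of it and the grasp point (between the pads) lies 5 mm behind it (tip_reach is the distance from the TCP to the fingertips, in mm); z points along the fingers, y is the line along which they close (so a half turn about z gives the same grasp; the last joint's range is limited). The gripper opens to 85 mm and grips with 20 to 120 N. Pads are 22 mm wide; open, the fingers measure 114 mm over their backs; the gripper's body (76 mm by 85 mm) begins 54 mm behind the grasp point. The pads swing forward as they close: fully open they stand 13 mm farther back than shut.
Start: joints at [-1.401, 0.313, 1.498, -0, 1.331, -0.223], TCP at [200.946, -485.028, 245.294] pointing down, gripper open.
Joint ranges: [-2.94, 2.94], [-0.97, 2.17], [0.19, 2.56], [-1.23, 4.37], [0.02, 3.11], [-2.88, 2.88]. Speed limits (rad/s): [2.39, 2.39, 3.01, 3.14, 3.14, 3.14].

## Interface

Orientations are given as a unit quaternion [w, x, y, z].
In Python, from rig import * gives the robot as it stands.
- The arm moves only by the tool arm_command, never from a script. Its argument "steps" is a list that holds one entry, the list of rows, each a list of 7 numbers: the opening, from 0 (shut) to 1 (fully open), then the shift along the tool's x, y, z each as a share of 0.05 m, from -1 to 1, then the turn, a rotation vector about the tool's x, y, z each as a share of 0.15 rad, from -1 to 1. A call has 1 to 8 rows; each row shifts and turns the commanded pose from where the row before left it, along the tool's axes as they then stand; what a row does not reach is not made up. A row lasts 1/8 s, in which the tool goes at most 62.5 mm and 10.7 degrees, less where a joint would pass 70% of its speed; a pose out of reach is approached as far as the arm can. A call with a number of a shift or a turn outside -1 to 1 is refused whole. A call with a gripper value outside its range is refused whole. The fingers move at their own pace and stop on an object; "squeeze" is the grip in N (left out, the last holds). Time passes only in rows, so rows that do not move let the fingers close. It gives the time, the measured TCP pose, the force, the opening and the grip force at its end, in the units of the state.
- sense(): the state, without advancing time (a new reading comes with each control period).
- capture(name): name is "side" or "top" or "wrist"; returns the picture (480x640x3 uint8, red, green, blue); there is no depth.
- get_calibration(name): a dict with "intrinsics" (3x3 intrinsics, pixels), "rvec" (rotation vector, rad) and "tvec" (3), from world to camera coordinates, as OpenCV has them; the wrist camera has in their place "T_tool_cam" (4x4, takes a point from camera to tool coordinates, whose origin is the TCP and whose axes are the flange's). Camera axes: x right, y down, z forward; pixel columns grow to the right and rows downward; lengths in mm; the calibration is good to about 2 mm. A picture is of the moment at which its call begins: read the wrist's pose just before it. get_calibration takes no time and is no camera call.
- finish_job(): hands the job in; it is judged then, once.
The state is a dict: "time_s": time; "joints": joint angles; "dq": joint speeds; "tau": joint torques, N m; "eef_pos": TCP position; "ee_rot": TCP orientation; "force": force on the tool from outside, world axes, zero at the start; "wrist_torque": the same for the moment, N m; "grip_width": opening from 0.0 (shut) to 1.0 (fully open); "grip_force": force on a finger pad.
Only numpy, scipy, OpenCV 4.12 (cv2) and the standard library are available. Lean on these libraries where they do the work, as an engineer would, in place of code of your own. Each camera call takes 0.05 s, during which the arm holds its last target. There are 200 camera calls.

## Task

Put the bangle stand together: lift the wooden post out of its rack, set its tapered shank upright in the socket of the round base and let go, then tap it down with the palm mallet, not by hand, until the brass collar sits fully home on the socket rim and friction holds it. Stand the mallet back upright on its cork pad when done, and leave the bottle, bangle and bowl where they are.

Things in the scene. Friction and masses are not known exactly. Their poses are not given: they have to be found in the camera images.
- base: Fixed dark round stand base, 120 mm across and 14 mm thick, with an aluminium socket tube (48 mm across) rising from its middle to 66 mm. Origin: centre of the underside, z up. The tube holds four brass spring jaws, tapered to match the shank (opening 22 mm wide at the rim, narrowing downward).
- socket_rim (a point): Centre of the socket's mouth, at the height of its flat rim, 66 mm above the table.
- post: Loose turned post, upright, 150 mm long, about 150 g. Origin: centre of the lower tip, z up along it. From below: steel tapered shank 48 mm long (13 mm wide at the bevelled tip, 24.5 mm at the top), brass collar 38 mm across from 48 to 54 mm, wooden shaft 25 mm thick from 54 to 150 mm with a flat brass top.
- post_collar (a point): Centre of the underside of the post's collar, 48 mm above the shank tip. Home at the height of socket_rim. Let go in the socket, the post stops by itself with this about 9 to 13 mm above the rim; from there it needs a rising push, some 10 to 16 N at the last, and stays where it is driven.
- post_top (a point): Centre of the flat top of the post, 150 mm above the shank tip.
- rack: Fixed light wooden block 90 x 90 x 60 mm with a 28 mm square upright hole through its middle; the post's collar rests on its top and the shank hangs in the hole. Origin: centre of the underside.
- mallet: Loose palm mallet, 126 mm tall, about 400 g, standing upright on its striking face: head 50 mm across and 45 mm tall (white nylon face below, dark steel above), upright dark wooden handle 24 mm in diameter from 45 to 126 mm. Origin: centre of the striking face (the underside), z up along the handle. Hold the handle from above and strike with the underside.
- mallet_grip (a point): Point on the axis of the mallet's handle, 95 mm above its striking face: where to grip.
- pad: Fixed round cork pad, 100 mm across, 6 mm thick. Origin: centre of the underside.
- pad_top (a point): Centre of the top of the cork pad, 6 mm above the table.
- bottle: Loose white bottle, 50 mm across, 106 mm tall; a bystander. Origin: centre of the underside.
- bangle: Loose white bangle lying flat, 78 x 92 x 30 mm; a bystander. Origin: centre of the underside.
- bowl: Loose red bowl, 96 mm across, 41 mm tall; a bystander. Origin: centre of the underside.
There are look-alikes about, which are no part of the job. Of the things like the mallet, leave any that is blue or orange; of the rest the smaller one is meant.

How it is judged:
By the outcome, as a careful person would: the job done as asked, in the order asked, and still so for the second after the job is handed in, with the robot touching nothing.
It also fails if it takes over 64 s, if anything falls off the work surface, if the arm or the gripper's body presses on something with over 40 N, if the wrist force passes 120 N, or if a joint passes its speed limit or range.

## Working session

There is one attempt and no reset: what is moved stays moved. The work goes in short steps, Python scripts to look and compute and a tool call to move; the robot and the scene stay as the last step left them, time stands still between calls to the robot, and variables do not carry over. Pictures are saved under pics/ and viewed, at most 10 in all, crops included, and the job is handed in when it is done.

Besides the shell and the picture viewer there is one more tool, called after "Call:" in YAML: its name, and indented under it one key for each argument. arm_command: Moves the arm, as the interface text tells. Its arguments: {"type":"object","properties":{"steps":{"type":"array"},"squeeze":{"type":"number"}},"required":["steps"]}

```bash
mkdir -p pics; ls; python3 - <<'E'
from rig import *
import cv2
for n in ("top","side"):
    im=capture(n); cv2.imwrite(f"pics/{n}0.png",im[:,:,::-1]); c=get_calibration(n); print(n,c)
s=sense(); print(s["time_s"],s["eef_pos"],s["ee_rot"],s["force"]); print(get_calibration("wrist"))
E
```

```text
pics
top {'intrinsics': array([[492.93997094,   0.        , 313.22104705],
       [  0.        , 492.93997094, 246.35899753],
       [  0.        ,   0.        ,   1.        ]]), 'rvec': array([ 2.13747842, -2.16811079,  0.11907408]), 'tvec': array([  15.87090406,  560.23180308, 1290.86109343])}
side {'intrinsics': array([[557.37699082,   0.        , 321.68708502],
       [  0.        , 557.37699082, 235.03237721],
       [  0.        ,   0.        ,   1.        ]]), 'rvec': array([ 0.09139794, -2.85937751,  1.27251598]), 'tvec': array([ 544.96580679,  111.2432369 , 1149.00033118])}
0.1 [ 200.91494816 -484.8120035   244.79046242] [-5.68044978e-04  9.80778400e-01  1.95124081e-01  1.87008308e-05] [ 0.01718249  0.55331771 -0.13973919]
{'intrinsics': array([[392.2627877 ,   0.        , 316.99193535],
       [  0.        , 392.2627877 , 239.27844644],
       [  0.        ,   0.        ,   1.        ]]), 'T_tool_cam': array([[-9.53103439e-04, -9.52286654e-01, -3.05203573e-01,
         7.82126218e+01],
       [ 9.99999438e-01, -7.66192391e-04, -7.32193644e-04,
         7.97285447e-02],
       [ 4.63413580e-04, -3.05204100e-01,  9.52286849e-01,
        -1.28248325e+02],
       [ 0.00000000e+00,  0.00000000e+00,  0.00000000e+00,
         1.00000000e+00]])}
```

View pics/top0.png

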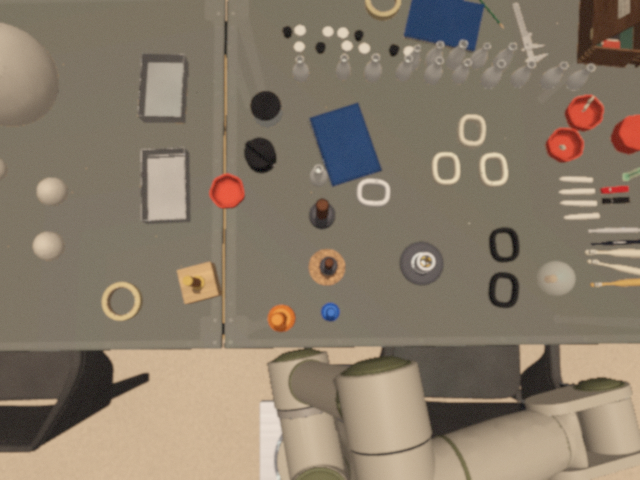

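View pics/side0.png

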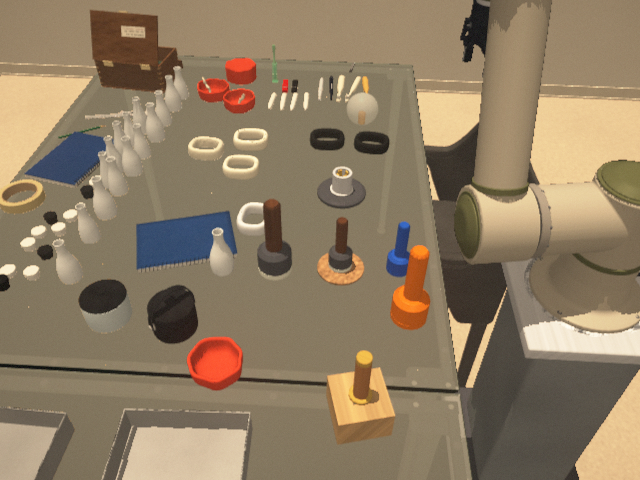

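Mallet-like things in the top view are the dark tall one at (322,212), the dark small one on cork at (327,266), orange at (281,318) and blue at (330,312). Leaving out blue and orange, the smaller dark one, standing on the cork pad, fits. I'll enlarge it to confirm.

```bash
cat > h.py <<'E'
import cv2, numpy as np
from scipy.spatial.transform import Rotation as R
from rig import *
def cam(n):
    c=get_calibration(n); M=cv2.Rodrigues(np.array(c["rvec"]))[0]; return np.array(c["intrinsics"]),M,np.array(c["tvec"]).ravel()
def ray(n,p):
    K,M,t=cam(n); return -M.T@t, M.T@(np.linalg.inv(K)@[p[0],p[1],1.])
def onz(n,p,z):
    o,d=ray(n,p); return o+d*(z-o[2])/d[2]
def proj(n,X):
    K,M,t=cam(n); q=K@(M@np.array(X,float)+t); return q[:2]/q[2]
def tri(p1,p2):
    (a,d),(b,e)=ray("top",p1),ray("side",p2)
    s=np.linalg.lstsq(np.c_[d,-e],b-a,rcond=None)[0]; P,Q=a+s[0]*d,b+s[1]*e
    return (P+Q)/2,np.linalg.norm(P-Q)
def wcam(s):
    c=get_calibration("wrist"); T=np.eye(4); w,x,y,z=s["ee_rot"]; T[:3,:3]=R.from_quat([x,y,z,w]).as_matrix(); T[:3,3]=s["eef_pos"]
    return np.array(c["intrinsics"]),T@np.array(c["T_tool_cam"])
def wonz(s,p,z):
    K,T=wcam(s); d=T[:3,:3]@np.linalg.inv(K)@[p[0],p[1],1.]; o=T[:3,3]; return o+d*(z-o[2])/d[2]
def wproj(s,X):
    K,T=wcam(s); q=K@(T[:3,:3].T@(np.array(X,float)-T[:3,3])); return q[:2]/q[2]
E
python3 - <<'E'
import cv2,numpy as np
t=cv2.imread("pics/top0.png"); s=cv2.imread("pics/side0.png")
def z(im,x,y,w,h,f): return cv2.resize(im[y:y+h,x:x+w],None,fx=f,fy=f,interpolation=cv2.INTER_CUBIC)
C=np.zeros((600,800,3),np.uint8)
a=z(t,170,250,60,60,4);C[:240,:240]=a
a=z(t,295,190,60,100,4);C[:400,250:490]=a
a=z(t,395,235,60,60,4);C[:240,500:740]=a
a=z(s,315,155,60,60,3);C[245:425,0:180]=a
a=z(s,250,195,130,95,2);C[405:595,200:460]=a
a=z(s,320,340,85,105,3);C[250:565,500:755]=a
cv2.imwrite("pics/crop1.png",C)
E
```

```text
(no output)
```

View pics/crop1.png

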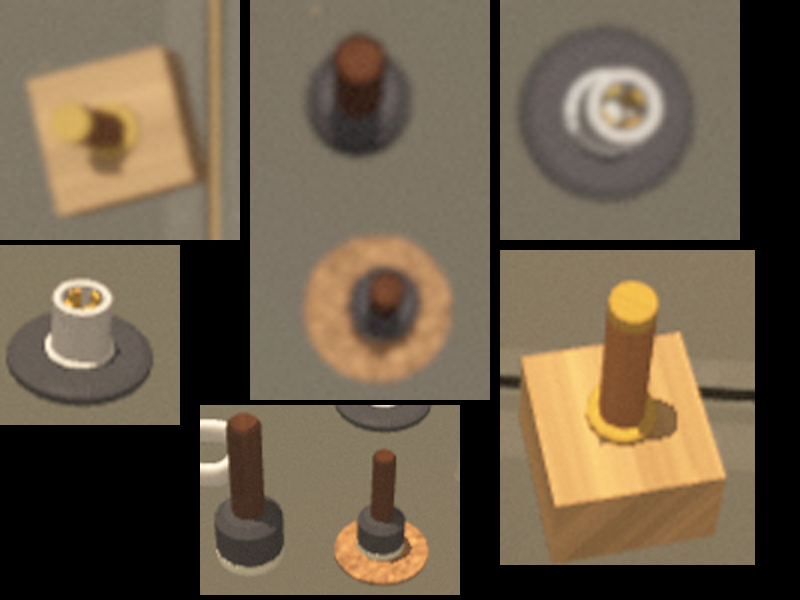

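The crop shows the small dark mallet standing on the cork pad with its top at top-view (329,262.5), the taller dark look-alike off the pad, the brass post top at (187.7,281) and the socket rim at (426,261.7).

```bash
python3 - <<'E'
from h import *
np.set_printoptions(precision=1,suppress=True)
for n,a,b,z in [("post",(187.7,281),(364.3,357.3),162),("rim",(426.2,261.7),(342.3,172.7),66),("mallet",(329,262.5),(342,221.5),132)]:
    print(n,tri(a,b),onz("top",a,z),onz("side",b,z))
print("pad",onz("top",(327,267),6),onz("side",(341,267),6), "big",onz("top",(322,203),150))
c=[(27,82),(160,46),(197,178),(60,215)]
P=[onz("top",(170+u/4,250+v/4),60) for u,v in c]; print("rack",np.mean(P,0),[ (np.linalg.norm(P[i]-P[i-1]),np.degrees(np.arctan2(*(P[i]-P[i-1])[1::-1]))) for i in range(4)])
s=sense(); w,x,y,z=s["ee_rot"]; print(R.from_quat([x,y,z,w]).as_matrix())
E
```

```text
post (array([466. , 312.5, 155.1]), np.float64(1.2414941785511802)) [465.  310.7 162. ] [467.1 317.3 162. ]
rim (array([ 513.1, -288. ,   58.6]), np.float64(1.2448432512742482)) [ 511.8 -286.3   66. ] [ 513.7 -277.8   66. ]
mallet (array([508.7, -31.9, 123.6]), np.float64(0.83817987615415)) [507.5 -31.7 132. ] [509.1 -22.2 132. ]
pad [506.5 -28.7   6. ] [506.4 -21.6   6. ] big [654.1 -16.6 150. ]
rack [466.4 311.5  60. ] [(np.float64(90.24001948677487), np.float64(14.999030846765306)), (np.float64(90.2128225522923), np.float64(-75.57177093802017)), (np.float64(90.459510210345), np.float64(-163.78351512024915)), (np.float64(92.13687763380386), np.float64(104.31634918759737))]
[[ 0.9  0.4 -0. ]
 [ 0.4 -0.9  0. ]
 [ 0.  -0.  -1. ]]
```

Call:
arm_command:
  steps:
    - [[1,0.4,-0.5,-0.4,0,0,0],[1,0.65,-0.75,-0.3,0,0,0],[1,0.65,-0.75,0,0,0,0],[1,0.65,-0.75,0,0,0,0],[1,0.65,-0.75,0,0,0,0],[1,0.65,-0.75,0,0,0,0],[1,0.65,-0.75,0,0,0,0],[1,0.65,-0.75,0,0,0,0]]

```text
time_s: 1.1
eef_pos: [319.6, -123.1, 280.2]
ee_rot: [-0.0, 0.981, 0.195, 0.0]
force: [0.9, -0.4, 0.4]
grip_width: 1.001
grip_force: 0.0
```

Call:
arm_command:
  steps:
    - [[1,0.65,-0.75,0,0,0,0],[1,0.65,-0.75,0,0,0,0],[1,0.65,-0.75,0,0,0,0],[1,0.65,-0.75,0,0,0,0],[1,0.65,-0.75,0,0,0,0],[1,0.65,-0.75,0,0,0,0],[1,0.65,-0.75,0,0,0,0],[1,0.4,-0.5,0,0,0,0]]

```text
time_s: 2.1
eef_pos: [438.2, 237.6, 279.8]
ee_rot: [-0.0, 0.981, 0.196, -0.0]
force: [0.3, -0.7, 0.6]
grip_width: 0.998
grip_force: 0.0
```

Call:
arm_command:
  steps:
    - [[1,0.53,-0.58,0,0,0,0],[1,0.53,-0.58,0,0,0,0],[1,0,0,0,0,0,0],[1,0,0,0,0,0,0]]

```text
time_s: 2.6
eef_pos: [464.7, 309.1, 280.0]
ee_rot: [0.0, 0.981, 0.195, -0.0]
force: [-1.0, -0.2, -1.0]
grip_width: 0.997
grip_force: 0.0
```

```bash
python3 - <<'E'
from h import *
np.set_printoptions(precision=1,suppress=True)
s=sense(); im=capture("wrist"); cv2.imwrite("pics/w1.png",im[:,:,::-1])
print(s["eef_pos"],wproj(s,(465,311,162)))
E
```

```text
[464.7 309.1 280. ] [314.6 236.6]
```

View pics/w1.png

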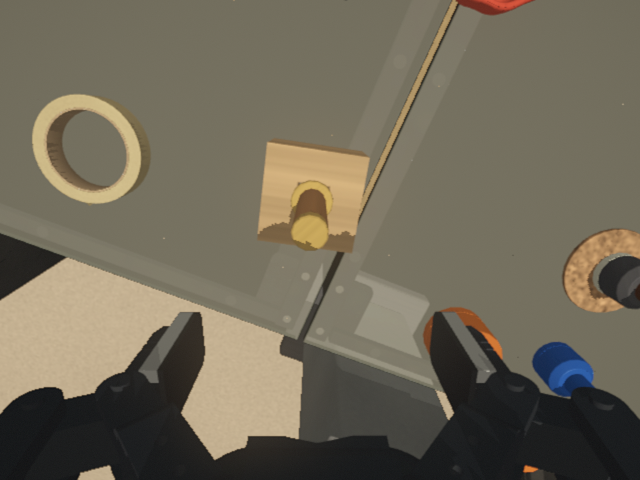

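The post top is at wrist pixel (310,232), about 4 px from the prediction, so the post is at about (466,314). The fingers clear everything. I'll descend and grip.

Call:
arm_command:
  steps:
    - [[1,0.06,-0.08,0.4,0,0,0],[1,0,0,0.8,0,0,0],[1,0,0,0.8,0,0,0],[1,0,0,0.7,0,0,0],[1,0,0,0.4,0,0,0],[1,0,0,0,0,0,0],[0,0,0,0,0,0,0],[0,0,0,0,0,0,0]]
  squeeze: 50

```text
time_s: 3.65
eef_pos: [466.6, 314.4, 126.5]
ee_rot: [-0.0, 0.981, 0.195, 0.001]
force: [0.1, -0.3, -0.3]
grip_width: 0.602
grip_force: 0.0
```

Call:
arm_command:
  steps:
    - [[0,0,0,0,0,0,0],[0,0,0,0,0,0,0],[0,0,0,0,0,0,0],[0,0,0,0,0,0,0]]

```text
time_s: 4.15
eef_pos: [466.3, 314.6, 125.9]
ee_rot: [-0.0, 0.981, 0.195, 0.0]
force: [-1.8, 1.0, 6.2]
grip_width: 0.281
grip_force: 48.8
```

Call:
arm_command:
  steps:
    - [[0,0,0,-0.3,0,0,0],[0,0,0,-0.6,0,0,0],[0,0,0,-0.8,0,0,0],[0,0,0,-0.8,0,0,0],[0,0,0,-0.8,0,0,0],[0,-0.1,0.3,-0.2,0,0,0],[0,-0.2,0.65,0,0,0,0],[0,-0.25,0.8,0,0,0,0]]

```text
time_s: 5.15
eef_pos: [473.7, 221.4, 299.2]
ee_rot: [0.0, 0.981, 0.195, -0.001]
force: [0.8, -0.1, -0.5]
grip_width: 0.281
grip_force: 49.1
```

Call:
arm_command:
  steps:
    - [[0,-0.25,0.8,0,0,0,0],[0,-0.25,0.8,0,0,0,0],[0,-0.25,0.8,0,0,0,0],[0,-0.25,0.8,0,0,0,0],[0,-0.25,0.8,0,0,0,0],[0,-0.25,0.8,0,0,0,0],[0,-0.25,0.8,0,0,0,0],[0,-0.25,0.8,0,0,0,0]]

```text
time_s: 6.15
eef_pos: [503.4, -112.8, 299.3]
ee_rot: [-0.001, 0.981, 0.195, -0.001]
force: [0.3, 0.8, -1.2]
grip_width: 0.284
grip_force: 49.1
```

Call:
arm_command:
  steps:
    - [[0,-0.2,0.6,0,0,0,0],[0,-0.15,0.5,0,0,0,0],[0,0,0,0,0,0,0],[0,0,0,0,0,0,0]]

```text
time_s: 6.65
eef_pos: [508.7, -168.0, 299.8]
ee_rot: [-0.0, 0.981, 0.195, -0.0]
force: [0.6, 0.2, -0.9]
grip_width: 0.283
grip_force: 49.1
```

```bash
python3 - <<'E'
from h import *
np.set_printoptions(precision=1,suppress=True)
s=sense(); im=capture("wrist"); cv2.imwrite("pics/w2.png",im[:,:,::-1])
print(s["eef_pos"],s["grip_width"],wproj(s,(512,-286.5,66)))
E
```

```text
[ 508.7 -168.   299.8] 0.28278094728082714 [431.4 243.5]
```

View pics/w2.png

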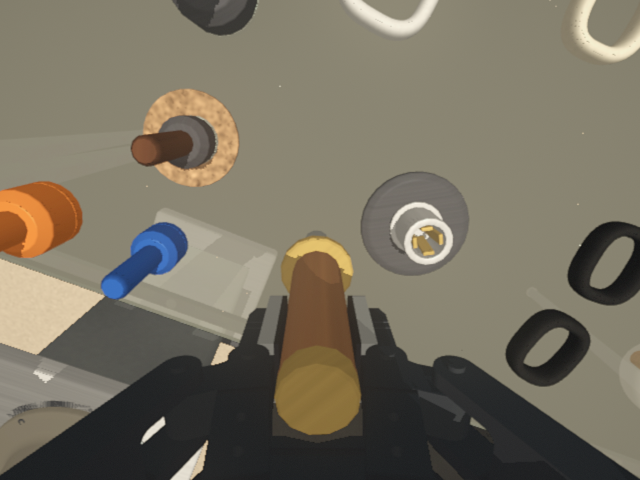

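The rim ring is at wrist pixel ~(429,240), the mallet top at (147,149) and the cork pad centre at (190,137). The held post shows collar (317,267) and top (319,390).

```bash
python3 - <<'E'
from h import *
np.set_printoptions(precision=1,suppress=True)
s=sense(); im=cv2.imread("pics/w2.png"); hsv=cv2.cvtColor(im,cv2.COLOR_BGR2HSV)
m=((hsv[...,2]>190)&(hsv[...,1]<40)).astype(np.uint8); m[:200]=0;m[290:]=0;m[:,:395]=0;m[:,470:]=0
cs,_=cv2.findContours(m,0,1); c=max(cs,key=cv2.contourArea); print(cv2.minEnclosingCircle(c),cv2.boundingRect(c))
print("rim",wonz(s,(429,240),66)); 
a=wonz(s,(404,240),66);b=wonz(s,(454,240),66);print("rim dia check",np.linalg.norm(a-b))
print("mallet top",wonz(s,(147,149),132),"pad",wonz(s,(190,137),6))
K=np.array(get_calibration("wrist")["intrinsics"]);T=np.array(get_calibration("wrist")["T_tool_cam"])
for p,z in(((317,265),60),((319,390),-36)):
    d=T[:3,:3]@np.linalg.inv(K)@[*p,1.]; print("tool pt",T[:3,3]+d*(z-T[2,3])/d[2])
E
```

```text
((428.21697998046875, 241.04986572265625), 24.5405330657959) (404, 218, 49, 46)
rim [ 514.5 -282.6   66. ]
rim dia check 48.482990892168175
mallet top [509.9 -31.1 132. ] pad [508.7 -23.9   6. ]
tool pt [ 4.  -0.1 60. ]
tool pt [  4.1   0.5 -36. ]
```

```bash
python3 - <<'E'
from h import *
np.set_printoptions(precision=1,suppress=True)
s=sense(); s1=dict(s,eef_pos=[464.7,309.1,280.0]); 
im=cv2.imread("pics/w1.png");hsv=cv2.cvtColor(im,cv2.COLOR_BGR2HSV)
m=cv2.inRange(hsv,(18,120,120),(32,255,255)); m[:212]=0;m[255:]=0;m[:,:285]=0;m[:,335:]=0
cs,_=cv2.findContours(m,0,1);c=max(cs,key=cv2.contourArea);print(cv2.minEnclosingCircle(c),cv2.boundingRect(c))
print(wonz(s1,(310,232),162))
im=cv2.imread("pics/w2.png");hsv=cv2.cvtColor(im,cv2.COLOR_BGR2HSV)
m=cv2.inRange(hsv,(18,120,90),(32,255,255)); m[:,:270]=0;m[:,370:]=0
cs,_=cv2.findContours(m,0,1)
print([cv2.boundingRect(c) for c in cs if cv2.contourArea(c)>200])
E
```

```text
((309.7568664550781, 231.39132690429688), 19.76633071899414) (290, 212, 39, 38)
[466.8 315.1 162. ]
[(274, 346, 87, 89), (282, 236, 71, 57)]
```

Call:
arm_command:
  steps:
    - [[0,-0.15,0.4,0,0,0,0],[0,-0.25,0.7,0,0,0,0],[0,-0.25,0.7,0.3,0,0,0],[0,-0.15,0.36,0.7,0,0,0],[0,0,0,0.7,0,0,0],[0,0,0,0.4,0,0,0],[0,0,0,0,0,0,0],[0,0,0,0,0,0,0]]

```text
time_s: 7.7
eef_pos: [513.9, -284.0, 196.4]
ee_rot: [0.001, 0.981, 0.195, 0.001]
force: [0.7, 0.5, -1.6]
grip_width: 0.279
grip_force: 49.3
```

```bash
python3 - <<'E'
from h import *
np.set_printoptions(precision=1,suppress=True)
s=sense(); im=capture("wrist"); sd=capture("side")
print(s["eef_pos"],s["force"])
a=cv2.resize(im[180:480,220:420],(400,600)); b=cv2.resize(sd[70:220,292:392],(400,600),interpolation=cv2.INTER_CUBIC)
cv2.imwrite("pics/w3.png",np.hstack([a,b])[:,:,::-1])
E
```

```text
[ 513.9 -284.   196.4] [ 0.7  0.5 -1.6]
```

View pics/w3.png

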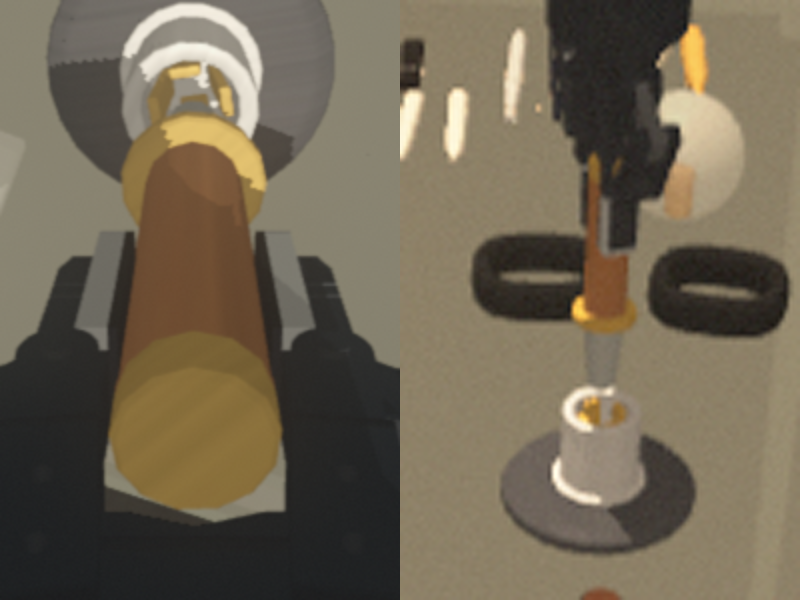

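The shank is over the socket mouth in both views: in the side crop the shank is at x≈601 and the socket at x≈600. I'll lower it.

Call:
arm_command:
  steps:
    - [[0,-0.02,0,0.2,0,0,0],[0,0,0,0.25,0,0,0],[0,0,0,0.25,0,0,0],[0,0,0,0.15,0,0,0],[0,0,0,0,0,0,0]]

```text
time_s: 8.43
eef_pos: [512.6, -283.7, 152.1]
ee_rot: [-0.0, 0.981, 0.195, -0.0]
force: [-0.2, 0.2, -1.1]
grip_width: 0.28
grip_force: 49.2
```

Call:
arm_command:
  steps:
    - [[0,0,0,0.05,0,0,0],[0,0,0,0,0,0,0]]

```text
time_s: 8.68
eef_pos: [512.7, -283.9, 150.4]
ee_rot: [0.0, 0.981, 0.195, 0.0]
force: [0.1, -0.3, -1.5]
grip_width: 0.275
grip_force: 49.2
```

Call:
arm_command:
  steps:
    - [[0,0,0,0.06,0,0,0],[0,0,0,0.02,0,0,0],[0,0,0,0,0,0,0]]

```text
time_s: 9.05
eef_pos: [512.7, -283.8, 146.2]
ee_rot: [-0.0, 0.981, 0.195, 0.0]
force: [1.5, 0.8, -1.7]
grip_width: 0.279
grip_force: 49.2
```

Call:
arm_command:
  steps:
    - [[0,0,0,0.04,0,0,0],[0,0,0,0,0,0,0]]

```text
time_s: 9.3
eef_pos: [512.7, -283.8, 144.2]
ee_rot: [-0.0, 0.981, 0.195, 0.0]
force: [1.3, 0.5, -1.3]
grip_width: 0.281
grip_force: 49.2
```

Call:
arm_command:
  steps:
    - [[0,0,0,0.04,0,0,0],[0,0,0,0,0,0,0]]

```text
time_s: 9.55
eef_pos: [512.7, -283.9, 142.3]
ee_rot: [-0.0, 0.981, 0.195, 0.0]
force: [1.9, 1.0, -0.1]
grip_width: 0.276
grip_force: 49.4
```

Call:
arm_command:
  steps:
    - [[1,0,0,0,0,0,0],[1,0,0,0,0,0,0],[1,0,0,0,0,0,0],[1,0,0,-0.1,0,0,0],[1,0,0,-0.5,0,0,0],[1,0,0,-0.8,0,0,0],[1,0,0,-0.8,0,0,0],[1,0,0,0,0,0,0]]

```text
time_s: 10.55
eef_pos: [513.5, -284.5, 255.8]
ee_rot: [0.003, 0.981, 0.195, 0.002]
force: [-0.9, 0.3, -0.1]
grip_width: 0.999
grip_force: 0.0
```

Call:
arm_command:
  steps:
    - [[1,0,0,0,0,0,0],[1,0,0,0,0,0,0]]

```text
time_s: 10.8
eef_pos: [512.4, -283.7, 251.2]
ee_rot: [-0.001, 0.981, 0.195, -0.001]
force: [0.1, 0.3, -0.8]
grip_width: 1.0
grip_force: 0.0
```

```bash
python3 - <<'E'
from h import *
np.set_printoptions(precision=1,suppress=True)
s=sense(); im=capture("wrist"); sd=capture("side")
print(s["eef_pos"],s["force"])
a=im[60:480,100:540]; b=cv2.resize(sd[80:220,292:412],(360,420),interpolation=cv2.INTER_CUBIC)
cv2.imwrite("pics/w4.png",np.hstack([a,b])[:,:,::-1])
E
```

```text
[ 512.4 -283.7  251.2] [ 0.1  0.3 -0.8]
```

View pics/w4.png

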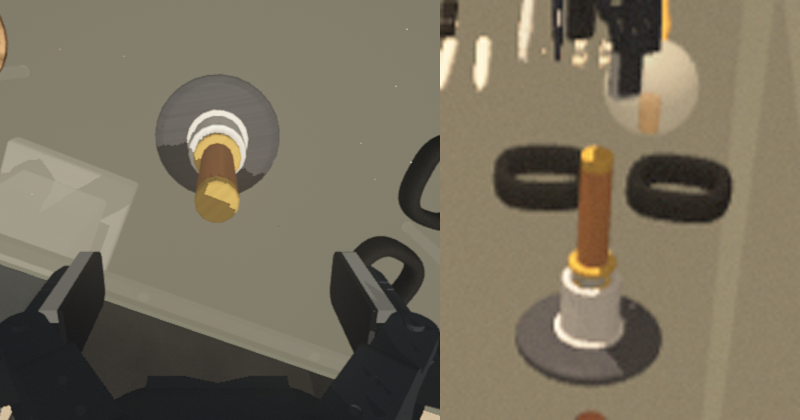

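The post stands upright in the socket with its top at wrist pixel ≈(317,262) and the collar a gap above the rim. Next is the mallet.

Call:
arm_command:
  steps:
    - [[1,0.2,-0.5,-0.1,0,0,0],[1,0.3,-0.8,-0.1,0,0,0],[1,0.3,-0.8,0,0,0,0],[1,0.35,-0.8,0,0,0,0],[1,0.35,-0.8,0,0,0,0],[1,0.3,-0.8,0,0,0,0],[1,0.08,-0.2,0,0,0,0],[1,0,0,0,0,0,0]]

```text
time_s: 11.9
eef_pos: [509.4, -30.2, 262.5]
ee_rot: [0.0, 0.981, 0.196, 0.0]
force: [0.7, -0.4, -0.5]
grip_width: 0.995
grip_force: 0.0
```

Call:
arm_command:
  steps:
    - [[1,0,0,0,0,0,0],[1,0,0,0,0,0,0]]

```text
time_s: 12.15
eef_pos: [509.6, -31.7, 262.2]
ee_rot: [-0.0, 0.981, 0.194, -0.0]
force: [-0.7, 0.4, -0.4]
grip_width: 1.001
grip_force: 0.0
```

```bash
python3 - <<'E'
from h import *
np.set_printoptions(precision=1,suppress=True)
s=sense(); im=capture("wrist")[:,:,::-1].copy()
print(s["eef_pos"],wproj(s,(509,-31,132)))
s4=dict(s,eef_pos=[512.4,-283.7,251.2]); print("post top",wonz(s4,(317,263),177))
hsv=cv2.cvtColor(im,cv2.COLOR_BGR2HSV)
m=cv2.inRange(hsv,(5,80,120),(20,170,255)); cs,_=cv2.findContours(m,0,1)
for c in cs:
    if cv2.contourArea(c)>1500: e=cv2.fitEllipse(cv2.convexHull(c)); print(e,wonz(s,e[0],6))
cv2.imwrite("pics/w5.png",im)
E
```

```text
[509.6 -31.7 262.2] [315.9 233.3]
post top [ 511.9 -283.8  177. ]
((309.8041076660156, 194.1240692138672), (98.22986602783203, 100.10888671875), 100.59263610839844) [508.7 -24.1   6. ]
```

View pics/w5.png

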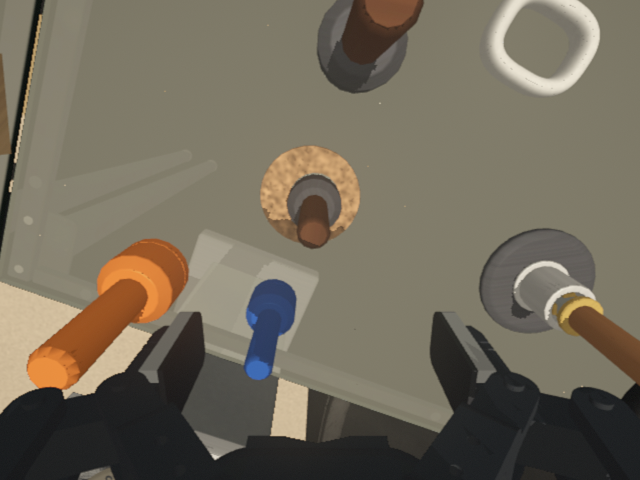

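Mallet handle top at (313,233), on the cork pad at (310,194). The blue and orange mallets are clear of the fingers, so I'll descend and grip.

Call:
arm_command:
  steps:
    - [[1,0,-0.05,0.4,0,0,0],[1,0,0,0.8,0,0,0],[1,0,0,0.8,0,0,0],[1,0,0,0.8,0,0,0],[1,0,0,0.52,0,0,0],[1,0,0,0,0,0,0],[0,0,0,0,0,0,0],[0,0,0,0,0,0,0]]
  squeeze: 70

```text
time_s: 13.2
eef_pos: [509.2, -28.7, 97.5]
ee_rot: [0.001, 0.981, 0.195, 0.001]
force: [-0.6, -0.6, 1.2]
grip_width: 0.603
grip_force: 0.0
```

Call:
arm_command:
  steps:
    - [[0,0,0,0,0,0,0],[0,0,0,0,0,0,0],[0,0,0,0,0,0,0],[0,0,0,0,0,0,0]]

```text
time_s: 13.7
eef_pos: [509.0, -28.7, 97.0]
ee_rot: [0.0, 0.981, 0.195, 0.001]
force: [-0.4, -1.0, 6.3]
grip_width: 0.263
grip_force: 68.6
```

Call:
arm_command:
  steps:
    - [[0,0,0,-0.3,0,0,0],[0,0,0,-0.7,0,0,0],[0,0,0,-0.8,0,0,0],[0,0,0,-0.8,0,0,0],[0,0,0,-0.8,0,0,0],[0,-0.1,0.3,-0.6,0,0,0],[0,-0.25,0.65,-0.2,0,0,0],[0,-0.3,0.8,0,0,0,0]]

```text
time_s: 14.7
eef_pos: [511.9, -122.2, 307.7]
ee_rot: [0.0, 0.981, 0.196, 0.001]
force: [-0.2, -0.7, -4.3]
grip_width: 0.265
grip_force: 69.2
```

Call:
arm_command:
  steps:
    - [[0,-0.35,0.8,0,0,0,0],[0,-0.35,0.8,0,0,0,0],[0,-0.3,0.8,0,0,0,0],[0,-0.2,0.45,0,0,0,0],[0,-0.05,0.14,0,0,0,0],[0,0,0,0,0,0,0],[0,0,0,0,0,0,0]]

```text
time_s: 15.58
eef_pos: [511.8, -282.6, 306.6]
ee_rot: [-0.0, 0.981, 0.196, 0.0]
force: [-0.2, 0.6, -4.1]
grip_width: 0.26
grip_force: 69.3
```

Call:
arm_command:
  steps:
    - [[0,0.02,0,0.3,0,0,0],[0,0,0,0.26,0,0,0],[0,0,0,0,0,0,0],[0,0,0,0,0,0,0]]

```text
time_s: 16.08
eef_pos: [512.6, -283.4, 278.5]
ee_rot: [0.0, 0.981, 0.195, 0.0]
force: [0.5, -0.1, -4.1]
grip_width: 0.262
grip_force: 69.2
```

Call:
arm_command:
  steps:
    - [[0,0,0,0.08,0,0,0],[0,0,0,0.08,0,0,0],[0,0,0,0,0,0,0]]

```text
time_s: 16.45
eef_pos: [512.4, -283.4, 269.9]
ee_rot: [-0.0, 0.981, 0.195, -0.0]
force: [-1.1, -1.3, -4.0]
grip_width: 0.263
grip_force: 69.4
```

Call:
arm_command:
  steps:
    - [[0,0,0,0.08,0,0,0],[0,0,0,0,0,0,0]]

```text
time_s: 16.7
eef_pos: [512.5, -283.4, 266.4]
ee_rot: [0.0, 0.981, 0.195, 0.0]
force: [0.8, -0.8, -2.9]
grip_width: 0.262
grip_force: 69.5
```

Call:
arm_command:
  steps:
    - [[0,0,0,0.06,0,0,0],[0,0,0,0,0,0,0]]

```text
time_s: 16.95
eef_pos: [512.6, -283.5, 263.7]
ee_rot: [0.0, 0.981, 0.195, 0.0]
force: [-0.3, 0.5, 2.0]
grip_width: 0.26
grip_force: 70.0
```

Call:
arm_command:
  steps:
    - [[0,0,0,-0.2,0,0,0],[0,0,0,0.24,0,0,0],[0,0,0,0,0,0,0]]

```text
time_s: 17.32
eef_pos: [512.3, -283.2, 260.2]
ee_rot: [-0.001, 0.981, 0.195, -0.001]
force: [0.2, -0.1, -4.1]
grip_width: 0.263
grip_force: 69.4
```

Call:
arm_command:
  steps:
    - [[0,0,0,-0.2,0,0,0],[0,0,0,0.24,0,0,0],[0,0,0,0,0,0,0]]

```text
time_s: 17.7
eef_pos: [512.6, -283.5, 259.0]
ee_rot: [0.0, 0.981, 0.195, 0.0]
force: [1.5, -1.3, -0.6]
grip_width: 0.267
grip_force: 69.6
```

Call:
arm_command:
  steps:
    - [[0,0,0,0.02,0,0,0],[0,0,0,0,0,0,0]]

```text
time_s: 17.95
eef_pos: [512.7, -283.6, 259.0]
ee_rot: [0.001, 0.981, 0.195, 0.0]
force: [0.1, -0.3, 5.3]
grip_width: 0.263
grip_force: 70.3
```

Call:
arm_command:
  steps:
    - [[0,0,0,0.02,0,0,0],[0,0,0,0,0,0,0]]

```text
time_s: 18.2
eef_pos: [512.8, -283.6, 258.9]
ee_rot: [0.001, 0.981, 0.195, 0.001]
force: [-0.2, 0.7, 10.0]
grip_width: 0.265
grip_force: 70.9
```

Call:
arm_command:
  steps:
    - [[0,0,0,0.02,0,0,0],[0,0,0,0,0,0,0]]

```text
time_s: 18.45
eef_pos: [512.9, -283.7, 258.9]
ee_rot: [0.002, 0.981, 0.195, 0.001]
force: [-1.4, 0.9, 16.5]
grip_width: 0.263
grip_force: 71.5
```

Call:
arm_command:
  steps:
    - [[0,0,0,0.03,0,0,0],[0,0,0,0,0,0,0]]

```text
time_s: 18.7
eef_pos: [513.1, -283.8, 258.8]
ee_rot: [0.002, 0.981, 0.195, 0.002]
force: [-2.3, 2.3, 23.2]
grip_width: 0.263
grip_force: 72.4
```

```bash
python3 - <<'E'
from h import *
s=sense(); im=capture("wrist"); sd=capture("side"); print(s["eef_pos"],s["force"])
a=cv2.resize(im[100:340,240:400],(400,600),interpolation=cv2.INTER_CUBIC); b=cv2.resize(sd[110:220,302:375],(400,600),interpolation=cv2.INTER_CUBIC)
cv2.imwrite("pics/w6.png",np.hstack([a,b])[:,:,::-1])
E
```

```text
[ 513.12218502 -283.8317263   258.81750526] [-2.25886332  2.31374339 23.17653595]
```

View pics/w6.png

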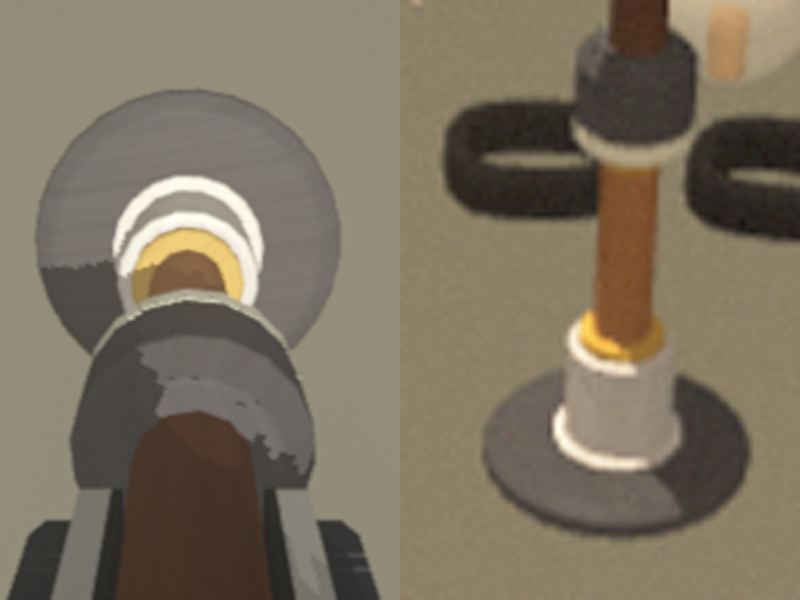

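The collar sits flush on the rim in both views (side crop collar at ~(622,335)), and the post doesn't move at 27 N, so it is home. Now I'll put the mallet back.

Call:
arm_command:
  steps:
    - [[0,0,0,-0.1,0,0,0],[0,0,0,-0.2,0,0,0],[0,0,0,-0.5,0,0,0],[0,0,0,-0.3,0,0,0],[0,0.1,-0.25,0,0,0,0],[0,0.25,-0.6,0,0,0,0],[0,0.3,-0.8,0,0,0,0],[0,0.3,-0.8,0,0,0,0]]

```text
time_s: 19.8
eef_pos: [508.9, -149.9, 308.6]
ee_rot: [-0.001, 0.981, 0.195, -0.001]
force: [1.2, 0.3, -4.4]
grip_width: 0.261
grip_force: 69.4
```

Call:
arm_command:
  steps:
    - [[0,0.35,-0.8,0,0,0,0],[0,0.3,-0.8,0,0,0,0],[0,0.2,-0.4,0,0,0,0],[0,0.1,-0.2,0,0,0,0],[0,0,0,0,0,0,0],[0,0,0,0,0,0,0]]

```text
time_s: 20.55
eef_pos: [511.2, -32.9, 309.5]
ee_rot: [-0.0, 0.981, 0.195, -0.0]
force: [0.0, 0.5, -3.8]
grip_width: 0.264
grip_force: 69.5
```

Call:
arm_command:
  steps:
    - [[0,0,-0.12,0.4,0,0,0],[0,0,0,0.8,0,0,0],[0,0,0,0.8,0,0,0],[0,0,0,0.8,0,0,0],[0,0,0,0.7,0,0,0],[0,0,0,0.4,0,0,0],[0,0,0,0.2,0,0,0],[0,0,0,0,0,0,0]]

```text
time_s: 21.55
eef_pos: [509.0, -27.1, 104.7]
ee_rot: [-0.0, 0.981, 0.195, -0.0]
force: [0.1, 0.0, -3.8]
grip_width: 0.265
grip_force: 69.5
```

Call:
arm_command:
  steps:
    - [[0,0,0,0.06,0,0,0],[0,0,0,0,0,0,0],[0,0,0,0,0,0,0]]

```text
time_s: 21.92
eef_pos: [509.2, -26.8, 102.2]
ee_rot: [0.0, 0.981, 0.195, 0.0]
force: [0.7, 0.2, -3.4]
grip_width: 0.263
grip_force: 69.5
```

Call:
arm_command:
  steps:
    - [[0,0,0,0.06,0,0,0],[0,0,0,0.02,0,0,0],[0,0,0,0,0,0,0]]

```text
time_s: 22.3
eef_pos: [508.9, -26.7, 97.7]
ee_rot: [-0.0, 0.981, 0.195, -0.0]
force: [0.3, -0.0, -4.7]
grip_width: 0.265
grip_force: 69.5
```

Call:
arm_command:
  steps:
    - [[0,0,0,0.02,0,0,0],[0,0,0,0,0,0,0]]

```text
time_s: 22.55
eef_pos: [509.1, -26.8, 97.1]
ee_rot: [0.0, 0.981, 0.195, 0.0]
force: [-1.0, -0.7, -1.0]
grip_width: 0.263
grip_force: 69.9
```

Contact with the pad. I'll release and rise.

Call:
arm_command:
  steps:
    - [[0,0,0,0.01,0,0,0],[1,0,0,0,0,0,0],[1,0,0,0,0,0,0],[1,0,0,0,0,0,0],[1,0,0,-0.1,0,0,0],[1,0,0,-0.6,0,0,0],[1,0,0,-0.8,0,0,0],[1,0,0,-0.8,0,0,0]]

```text
time_s: 23.55
eef_pos: [508.8, -26.7, 212.9]
ee_rot: [0.0, 0.981, 0.195, 0.0]
force: [0.8, 0.2, -0.3]
grip_width: 1.002
grip_force: 0.0
```

Call:
arm_command:
  steps:
    - [[1,0,0,-0.6,0,0,0],[1,0,0,-0.3,0,0,0],[1,0,0,0,0,0,0],[1,0,0,0,0,0,0]]

```text
time_s: 24.05
eef_pos: [508.6, -26.6, 255.0]
ee_rot: [-0.001, 0.981, 0.195, -0.001]
force: [0.0, 0.0, 0.5]
grip_width: 1.0
grip_force: 0.0
```

```bash
python3 - <<'E'
from h import *
s=sense(); im=capture("wrist"); sd=capture("side"); print(s["eef_pos"],s["force"],s["time_s"])
a=cv2.resize(im[100:400,240:640],(400,300)); b=cv2.resize(sd[110:310,200:400],(400,400),interpolation=cv2.INTER_CUBIC)
C=np.zeros((400,800,3),np.uint8);C[:300,:400]=a;C[:,400:]=b
cv2.imwrite("pics/w7.png",C[:,:,::-1])
E
```

```text
[508.56607635 -26.62001935 254.98856465] [0.0197747  0.04847559 0.49887719] 24.05
```

View pics/w7.png

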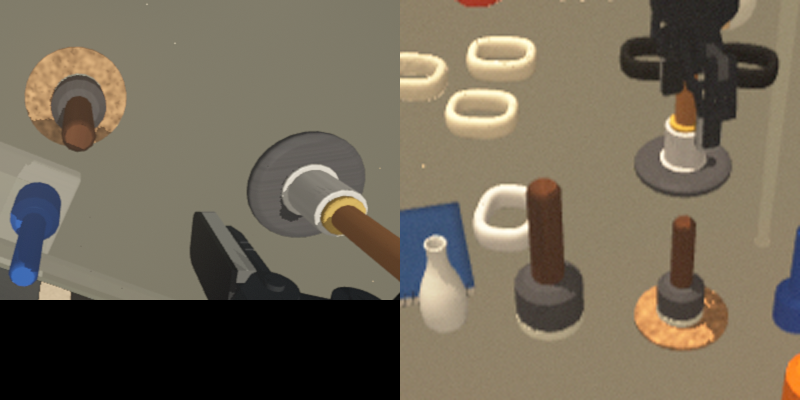

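The mallet stands upright on the pad at crop (682,270), the collar is home at (345,213) with no gap, and the bystanders haven't moved.

```bash
python3 -c "
from rig import *
print(finish_job())"
```

```text
the job is handed in; nothing more can be done
None
```

I handed the job in at about 24 s: the post is tapped fully home in the socket (it held still under about 27 N from the mallet), the mallet stands upright on its cork pad, and I never touched the bottle, bangle or bowl.

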